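# Hang the blue cuvette carrier on the drain hook

### The arm

A 7-joint arm with a two-finger parallel gripper is mounted at the origin on the work surface. World frame = base frame: x ahead of the robot, y to its left, z up, the work surface at z = 0. Lengths are in m, angles in rad, forces in N, time in s.
With the tool pointing down it reaches from about 0.425 to 0.875 m from the base axis. Payload 4.7 kg.
Tool frame: the origin (TCP) lies at the very end of the fingers, on their centre line; the grasp point (between the pads) lies ctrl.grasp_offset behind it (ctrl.grasp_offset is the distance from the TCP to the grasp point, in m); z points along the fingers, y is the line along which they close (so a half turn about z gives the same grasp; the last joint's range is limited). The gripper opens to 85 mm and grips with 20 to 120 N. Pads are 22 mm wide; open, the fingers measure 114 mm over their backs; the gripper's body (76 mm by 85 mm) begins 54 mm behind the grasp point. The pads swing forward as they close: fully open they stand 13 mm farther back than shut.
Start: joints at [1.153, 0.321, -0.07, 1.45, 0.023, 1.371, -0.057], TCP at [0.272, -0.59, 0.231] pointing down, gripper open.
Joint ranges: [-2.86, 2.86], [-0.3, 2.09], [-1.38, 1.24], [0.06, 2.45], [-1.56, 4.7], [0.09, 2.05], [-2.69, 2.69]. Speed limits (rad/s): [2.57, 2.57, 3.14, 3.14, 3.14, 3.14, 3.14].

### API

Orientations are given as a unit quaternion [w, x, y, z].
In Python, from workcell import ctrl gives the robot as it stands. The module is installed in compiled form; this text tells all that it offers.
- The arm moves only by the tool play_rows, never from a script. Its argument "deltas" is a list of rows, each a list of 2 entries, a list of its own where there are three numbers: the shift along the tool's x, y, z in cm, then the turn, a rotation vector about the tool's x, y, z in rad. A call has 1 to 8 rows; each row is the pose to reach, as a shift and turn from the pose commanded when the call began, along the tool's axes at that moment; what a row does not reach only later rows make up. A row lasts 1/10 s, in which the tool goes at most 50 mm and 8.59 degrees, less where a joint would pass 70% of its speed; a pose out of reach is approached as far as the arm can. A call with a gripper value outside its range is refused whole. "grip" is the closure, from 0 (fully open) to 1 (shut), set as the call begins (left out, the last holds). The fingers move at their own pace and stop on an object; "newtons" is the grip in N (left out, the last holds). Time passes only in rows, so rows that repeat a pose let the fingers close. It gives the time, the measured TCP pose, the force, the opening and the grip force at its end, in the units of the state.
- ctrl.get_obs(): the state, without advancing time (a new reading comes with each control period).
- ctrl.grab_frame(name): name is "scene" or "top" or "wrist"; returns a dict with "frame" (420x560x3 uint8, red, green, blue), "fx", "fy", "cx", "cy" (pixels), "pose" (4x4, takes a point from camera to world coordinates). Camera axes: x right, y down, z forward; pixel columns grow to the right and rows downward; lengths in m; the calibration is good to about 2 mm. A picture is of the moment at which its call begins. There is no depth.
- ctrl.close_job(): hands the job in; it is judged then, once.
The state is a dict: "time": time; "joint_pos": joint angles; "joint_velocities": joint speeds; "effort": joint torques, N m; "tcp_pos": TCP position; "tool_rot": TCP orientation; "ft_force": force on the tool from outside, world axes, zero at the start; "wrist_torque": the same for the moment, N m; "grip_width": finger opening in m; "grasp_force": force on a finger pad.
Only numpy, scipy, OpenCV 4.12 (cv2) and the standard library are available. Lean on these libraries where they do the work, as an engineer would, in place of code of your own. Each camera call takes 0.05 s, during which the arm holds its last target. There are 200 camera calls.

### The job

Hang the blue cuvette carrier on the steel drain hook: bring the carrier in sideways so that the hook passes under its bail bar, then lower the bar into the hook's throat behind the red-edged lip, and let go so that it hangs upright and still. Leave the orange carrier standing where it is.

Things in the scene. Friction and masses are not known exactly. Their poses are not given: they have to be found in the camera images.
- blue_grip (a point): Centre of the blue grip block (36 x 16 x 36 mm in x, y, z; pinch it along y) on top of the loose upright blue cuvette carrier, about 0.16 kg, 163 mm above its underside. Carrier 96 x 46 x 181 mm: blue base, four clear cuvettes up to 56 mm, a steel bail of 8 mm bar, then a 21 mm stem up to the block. x runs along the bail bar, z up; a half turn looks the same.
- blue_bar (a point): Middle of the blue carrier's level bail bar, on the axis of the 8 mm round bar, 43 mm straight below blue_grip, 120 mm above the carrier's underside; same axes as blue_grip. The open window under the bar is 76 mm wide (x) and 60 mm high, down to the cuvette tops.
- hook_throat (a point): Middle of the throat floor (200 mm up) of a fixed hook, a bent steel strip 36 mm wide (x), 4 mm thick. Open end at -y: a red-edged lip 14.5 mm high. At +y an equal step and a level shoulder to the post, 73 mm away; nothing is higher. Throat 44 mm long inside. Hung bar lies along x, its axis 4 mm above this point. Tray under it: 150 x 170 mm, rim 18 mm. z up.
- orange_grip (a point): Centre of the grip block of the orange cuvette carrier, of the same shape and size as the blue one but with orange base and grip, standing upright on the bench: a bystander.
There are look-alikes about, which are no part of the job. Leave any yellow look-alike of the part that bears hook_throat alone.

How it is judged:
By the outcome, as a careful person would: the job done as asked, in the order asked, and still so for the second after the job is handed in, with the robot touching nothing.
It also fails if it takes over 42 s, if anything falls off the work surface, if the arm or the gripper's body presses on something with over 40 N, if the wrist force passes 120 N, or if a joint passes its speed limit or range.

## Working session

There is one attempt and no reset: what is moved stays moved. The work goes in short steps, Python scripts to look and compute and a tool call to move; the robot and the scene stay as the last step left them, time stands still between calls to the robot, and variables do not carry over. Pictures are saved under pics/ and viewed, at most 10 in all, crops included, and the job is handed in when it is done.

Besides the shell and the picture viewer there is one more tool, called in YAML: its name, and indented under it one key for each argument. play_rows: Moves the arm, as the interface text tells. Its arguments: {"type":"object","properties":{"deltas":{"type":"array","items":{"type":"array"}},"grip":{"type":"number"},"newtons":{"type":"number"}},"required":["deltas"]}

```bash
mkdir -p pics
cat > h.py <<'E'
import numpy as np, cv2, pickle
from workcell import ctrl
def grab(n):
    f=ctrl.grab_frame(n); pickle.dump(f,open(f'pics/{n}.pkl','wb')); return f
def load(n): return pickle.load(open(f'pics/{n}.pkl','rb'))
def save(f,name): cv2.imwrite(f'pics/{name}.png',f['frame'][:,:,::-1])
def ray(f,u,v):
    P=np.array(f['pose']); d=P[:3,:3]@np.array([(u-f['cx'])/f['fx'],(v-f['cy'])/f['fy'],1]); return P[:3,3],d/np.linalg.norm(d)
def plane(f,u,v,z):
    o,d=ray(f,u,v); return o+d*(z-o[2])/d[2]
def tri(f1,p1,f2,p2):
    a,d=ray(f1,*p1); b,e=ray(f2,*p2)
    s=np.linalg.lstsq(np.c_[d,-e],b-a,rcond=None)[0]; p,q=a+d*s[0],b+e*s[1]; return (p+q)/2,np.linalg.norm(p-q)
def proj(f,X):
    P=np.array(f['pose']); c=P[:3,:3].T@(np.array(X)-P[:3,3]); return f['cx']+f['fx']*c[0]/c[2], f['cy']+f['fy']*c[1]/c[2]
E
python3 - <<'E'
from h import *
a=grab('scene');b=grab('top');c=grab('wrist')
for f in(a,b,c): print(np.round(f['pose'],3).tolist(),f['fx'])
cv2.imwrite('pics/all1.png',np.hstack([a['frame'],b['frame']])[:,:,::-1]) 
save(a,'s1');save(b,'t1')
o=ctrl.get_obs();print(o, ctrl.grasp_offset)
E
```

```text
[[0.674, 0.454, -0.583, 1.111], [0.739, -0.42, 0.527, -0.596], [-0.006, -0.786, -0.619, 0.834], [0.0, 0.0, 0.0, 1.0]] 397.6443483636973
[[-0.018, -0.98, 0.2, 0.259], [-1.0, 0.017, -0.004, 0.004], [0.001, -0.2, -0.98, 1.083], [0.0, 0.0, 0.0, 1.0]] 408.64502746020224
[[0.418, -0.869, -0.264, 0.339], [-0.908, -0.4, -0.121, -0.56], [-0.001, 0.291, -0.957, 0.374], [0.0, 0.0, 0.0, 1.0]] 355.29570474087643
{'time': 0.15, 'joint_pos': array([ 1.15309461,  0.321681  , -0.07011443,  1.45137832,  0.02260462,
        1.37077343, -0.05689765]), 'joint_velocities': array([ 0.00113916, -0.00170797,  0.00034292, -0.00368987,  0.00077062,
        0.00023858, -0.00025601]), 'effort': array([ 7.74257460e-04, -4.94096231e+01, -3.82108837e-01, -3.14685917e+01,
        1.31065733e-02,  8.31261277e-03, -1.56552693e-05]), 'tcp_pos': array([ 0.27184135, -0.5899961 ,  0.23046487]), 'tool_rot': array([-7.00067149e-04,  9.76777605e-01,  2.14254481e-01, -1.93880043e-04]), 'ft_force': array([-0.60878757, -0.04761059,  0.18333081]), 'wrist_torque': array([ 0.03141485, -0.01615743,  0.00048057]), 'grasp_force': 0.0, 'grip_width': 0.08533808642644668} 0.0187
```

View pics/s1.png

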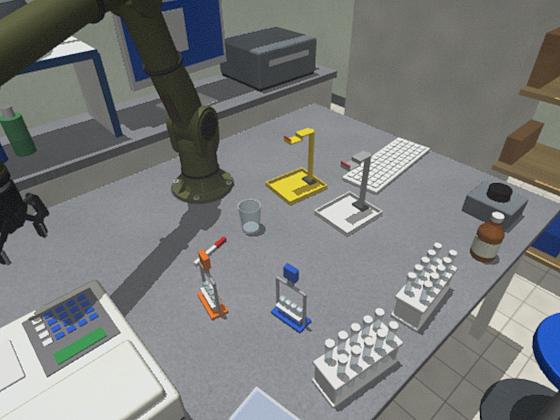

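View pics/t1.png

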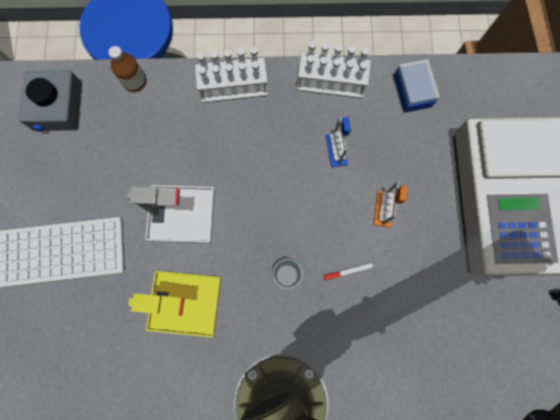

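The scene shows the steel hook with a white tray at scene (350,180) and top (165,200). The yellow look-alike is at scene (300,160) and top (185,300). The blue carrier is at scene (291,295) and top (338,143), the orange one at scene (208,285) and top (388,205). The blue grip and steel hook fit the description by colour, and I'll confirm both in one crop while measuring.

Run:
```python
from h import *
a=load('scene');b=load('top')
def blobs(f,lo,hi,box,n=''):
    x0,y0,x1,y1=box
    h=cv2.cvtColor(f['frame'],cv2.COLOR_RGB2HSV); m=cv2.inRange(h,lo,hi); k=np.zeros_like(m);k[y0:y1,x0:x1]=m[y0:y1,x0:x1]
    N,l,s,c=cv2.connectedComponentsWithStats(k)
    out=[]
    for i in range(1,N):
        if s[i,4]>8:
            r=cv2.minAreaRect(np.argwhere(l==i)[:,::-1].astype(np.float32)); out.append((c[i],s[i].tolist(),r)); print(n,c[i].round(1),s[i].tolist(),np.round(cv2.boxPoints(r),1).tolist())
    return out
B=((105,130,40),(125,255,255)); R=((0,140,70),(6,255,255)); R2=((172,120,70),(180,255,255))
blobs(a,*B,(255,250,330,340),'blue scene');blobs(b,*B,(315,105,365,175),'blue top')
for r in(R,R2): blobs(a,*r,(330,140,380,175),'red scene');blobs(b,*r,(165,180,190,215),'red top')
ca=cv2.resize(a['frame'][130:340,250:400],None,fx=2.8,fy=2.8,interpolation=cv2.INTER_CUBIC)
cb=cv2.resize(b['frame'][100:250,120:220],None,fx=3.9,fy=3.9,interpolation=cv2.INTER_CUBIC)[:588]
cb=np.vstack([cb,np.zeros((588-cb.shape[0],cb.shape[1],3),np.uint8)]);print(ca.shape,cb.shape)
cc=cv2.resize(b['frame'][100:180,315:365],(375,600),interpolation=cv2.INTER_CUBIC)[:588]
im=np.hstack([ca,cb]); im=cv2.resize(im,(800,int(588*800/im.shape[1])))
cv2.imwrite('pics/c1.png',im[:,:,::-1])
for u,v in [(147,186),(214,186),(213,242),(147,241)]: print('tray',plane(b,u,v,.018).round(3))
```

```text
blue scene [290.6 272.7] [284, 263, 14, 20, 195] [[279.29998779296875, 273.79998779296875], [286.1000061035156, 262.5], [301.8999938964844, 271.8999938964844], [295.1000061035156, 283.20001220703125]]
blue scene [289.5 319.7] [271, 307, 40, 26, 308] [[270.20001220703125, 312.1000061035156], [280.0, 298.20001220703125], [310.70001220703125, 319.8999938964844], [301.0, 333.79998779296875]]
blue top [345.6 125.6] [342, 117, 9, 18, 120] [[340.0, 118.0], [347.70001220703125, 116.5], [351.0, 133.1999969482422], [343.29998779296875, 134.6999969482422]]
blue top [333.3 154.6] [326, 135, 21, 32, 172] [[325.29998779296875, 135.10000610351562], [341.0, 132.3000030517578], [346.70001220703125, 163.89999389648438], [331.0, 166.6999969482422]]
red scene [345.2 163.8] [341, 161, 9, 6, 16] [[340.3999938964844, 162.1999969482422], [341.0, 161.0], [349.3999938964844, 165.1999969482422], [348.79998779296875, 166.39999389648438]]
red top [176.8 196.4] [176, 189, 3, 15, 28] [[175.1999969482422, 202.89999389648438], [176.5, 189.0], [178.3000030517578, 189.10000610351562], [177.0, 203.10000610351562]]
(588, 420, 3) (588, 390, 3)
tray [0.556 0.351 0.018]
tray [0.552 0.17  0.018]
tray [0.401 0.171 0.018]
tray [0.406 0.344 0.018]
```

View pics/c1.png

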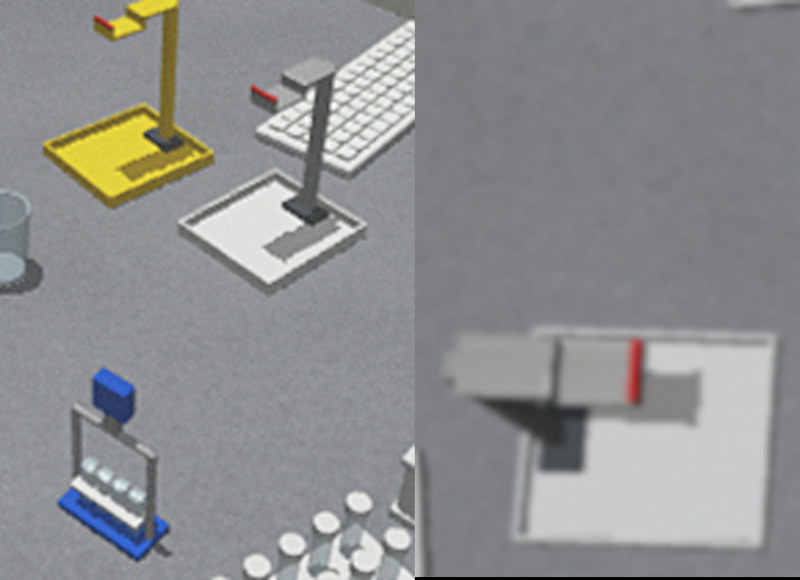

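The crop confirms both targets. The left panel shows the blue grip at about (115,395) on its bail. The grey steel hook has its red lip at (263,95), opening toward -y, over the white tray, and the yellow one is the decoy. Next I'll compute positions.

Run:
```python
from h import *
a=load('scene');b=load('top')
g,e=tri(a,(290.6,272.7),b,(345.6,125.6));print('grip',g,e)
l,e=tri(a,(345.2,163.8),b,(176.8,196.4));print('lip',l,e, plane(b,176.8,196.4,.212))
for p in [(325.3,135.1),(331,166.7),(346.7,163.9)]: print('base',plane(b,*p,.006).round(3))
for p in [(270.2,312.1),(301,333.8),(310.7,319.9)]: print('base s',plane(a,*p,.003).round(3))
# shoulder outline in top crop: front edge of the shoulder, strip edges
s=800/810/3.9*3.9
for n,p in dict(fl=(632,402),fr=(641,338),bl=(552,402),br=(558,338),sl=(450,395),sr=(458,338)).items():
    u=120+(p[0]-415)/ (3.9*800/810); v=100+p[1]/(3.9*800/810)
    print(n,plane(b,u,v,.2145 if n[0]!='b' else .2145).round(3))
T=np.array([.272,-.59,.231]);print('t yaw',np.degrees(2*np.arctan2(.2142,.9768)))
```

```text
grip [ 0.65591881 -0.1661877   0.16542832] 0.0005037429539284136
lip [0.47732596 0.22190132 0.21279624] 0.001964893066765336 [0.47684605 0.22131004 0.212     ]
base [ 0.698 -0.137  0.006]
base [ 0.605 -0.149  0.006]
base [ 0.612 -0.193  0.006]
base s [ 0.61  -0.194  0.003]
base s [ 0.709 -0.181  0.003]
base s [ 0.697 -0.135  0.003]
fl [0.458 0.221 0.215]
fr [0.496 0.217 0.214]
bl [0.459 0.266 0.215]
br [0.497 0.265 0.215]
sl [0.464 0.324 0.215]
sr [0.498 0.322 0.215]
t yaw 24.736944835458385
```

play_rows:
  deltas:
    - [[0, 0, -5], [0, 0, 0]]
    - [[0, 0, -10], [0, 0, 0]]
    - [[0, 0, -15], [0, 0, 0.05]]
    - [[4.6, -2, -15], [0, 0, 0.1]]
    - [[9.2, -3.9, -15], [0, 0, 0.15]]
    - [[13.8, -5.9, -15], [0, 0, 0.2]]
    - [[18.4, -7.8, -15], [0, 0, 0.25]]
    - [[23, -9.8, -15], [0, 0, 0.3]]
  grip: 0

```text
time: 0.95
tcp_pos: [0.4408, -0.4035, 0.3811]
tool_rot: [0.0, 0.998, 0.065, -0.0]
ft_force: [-0.4, 0.1, -0.4]
grip_width: 0.0853
grasp_force: 0.0
```

```bash
cat >> h.py <<'E'
from scipy.spatial.transform import Rotation as Ro
def go(p,yaw):
    "delta in tool axes (cm, rad) to tcp p with tool x at world yaw (deg), pointing down"
    o=ctrl.get_obs(); q=o['tool_rot']; R=Ro.from_quat([q[1],q[2],q[3],q[0]])
    y=np.radians(yaw); c,s=np.cos(y),np.sin(y); T=Ro.from_matrix([[c,s,0],[s,-c,0],[0,0,-1]])
    print('t',round(o['time'],2),'tcp',o['tcp_pos'].round(4),'d',(R.inv().apply(np.array(p)-o['tcp_pos'])*100).round(2),'rot',(R.inv()*T).as_rotvec().round(3),'F',o['ft_force'].round(1),'w',round(o['grip_width'],4),o['grasp_force'])
E
python3 -c "
from h import *
go([.656,-.166,.27],7.5)"
```

```text
t 0.95 tcp [ 0.4408 -0.4035  0.3811] d [ 24.41 -20.77  11.11] rot [ 0.     0.    -0.001] F [-0.4  0.1 -0.4] w 0.0853 0.0
```

play_rows:
  deltas:
    - [[3.5, -3, 0], [0, 0, 0]]
    - [[7, -6, 1], [0, 0, 0]]
    - [[10.5, -9, 2.5], [0, 0, 0]]
    - [[14, -12, 4], [0, 0, 0]]
    - [[17.5, -15, 5.5], [0, 0, 0]]
    - [[21, -18, 7], [0, 0, 0]]
    - [[24, -20.5, 9], [0, 0, 0]]
    - [[24, -20.5, 9], [0, 0, 0]]

```text
time: 1.75
tcp_pos: [0.6523, -0.162, 0.2865]
tool_rot: [-0.004, 0.997, 0.071, -0.002]
ft_force: [-0.4, 1.1, -0.4]
grip_width: 0.0854
grasp_force: 0.0
```

```bash
python3 -c "
from h import *
w=grab('wrist');save(w,'w1');go([.656,-.166,.144],7.5)
h=cv2.cvtColor(w['frame'],cv2.COLOR_RGB2HSV);m=cv2.inRange(h,(105,130,40),(125,255,255))
N,l,s,c=cv2.connectedComponentsWithStats(m)
for i in range(1,N):
  if s[i,4]>80:
    bp=cv2.boxPoints(cv2.minAreaRect(np.argwhere(l==i)[:,::-1].astype(np.float32)))
    print(c[i].round(1),s[i].tolist());print([plane(w,*p,.181).round(3).tolist()+p.round(0).tolist() for p in bp])
    print([plane(w,*p,.005).round(3).tolist() for p in bp])
"
```

```text
t 1.8 tcp [ 0.6512 -0.1661  0.2883] d [ 0.53  0.11 14.43] rot [-0.004  0.004  0.007] F [-0.4 -0.5 -0.2] w 0.0856 0.0
[489.8  44.8] [474, 0, 34, 92, 2147]
[[0.749, -0.276, 0.181, 473.0, 91.0], [0.803, -0.266, 0.181, 483.0, -3.0], [0.804, -0.281, 0.181, 507.0, 0.0], [0.75, -0.292, 0.181, 497.0, 93.0]]
[[0.765, -0.363, 0.005], [0.857, -0.346, 0.005], [0.858, -0.371, 0.005], [0.766, -0.39, 0.005]]
[287.9 175.5] [269, 121, 40, 103, 2099]
[[0.71, -0.145, 0.181, 269.0, 121.0], [0.714, -0.171, 0.181, 308.0, 121.0], [0.642, -0.183, 0.181, 308.0, 223.0], [0.637, -0.154, 0.181, 269.0, 223.0]]
[[0.699, -0.139, 0.005], [0.706, -0.184, 0.005], [0.581, -0.204, 0.005], [0.574, -0.155, 0.005]]
```

View pics/w1.png

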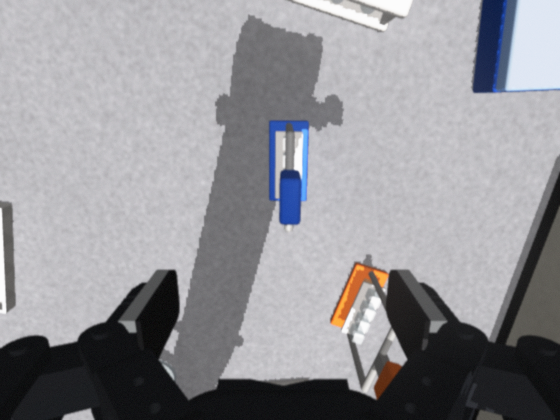

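The wrist view shows the blue grip at (290,198), with the carrier's axis vertical in the image, so the tool yaw matches. Orange is at (370,310), clear of the path.

```bash
python3 -c "
from h import *
w=load('wrist');print(np.round(w['pose'],3).tolist())
for p in [(280,170),(300,170),(280,223),(301,223)]: print(plane(w,*p,.181).round(4),plane(w,*p,.145).round(4))
print(plane(w,288.5,160,.006),plane(w,290,160,.12)); print(proj(w,[.656,-.166,.181]), proj(w,[.638,-.168,.181]),proj(w,[.638,-.168,.145]), proj(w,[.674,-.164,.181]))
b=load('top');
print('orange',plane(b,403,193,.17), 'cup',plane(b,287,265,.08))
go([.656,-.166,.144],7.5)
"
```

```text
[[0.142, -0.946, -0.292, 0.727], [-0.99, -0.137, -0.036, -0.153], [-0.006, 0.294, -0.956, 0.43], [0.0, 0.0, 0.0, 1.0]]
[ 0.678  -0.1568  0.181 ] [ 0.671  -0.1573  0.145 ]
[ 0.68   -0.1709  0.181 ] [ 0.6733 -0.1734  0.145 ]
[ 0.6386 -0.1624  0.181 ] [ 0.6258 -0.1637  0.145 ]
[ 0.6408 -0.1778  0.181 ] [ 0.6284 -0.1814  0.145 ]
[ 0.65736471 -0.16775296  0.006     ] [ 0.67615863 -0.16513822  0.12      ]
(np.float64(288.24422503776486), np.float64(201.3211853352708)) (np.float64(287.35337419878687), np.float64(224.73076116350808)) (np.float64(287.05736888334997), np.float64(210.16820362508452)) (np.float64(289.1725757661091), np.float64(176.9261959391738))
orange [ 0.48623617 -0.28898318  0.17      ] cup [ 0.33260376 -0.02023853  0.08      ]
t 1.8 tcp [ 0.6512 -0.1661  0.2883] d [ 0.53  0.11 14.43] rot [-0.004  0.004  0.007] F [-0.4 -0.5 -0.2] w 0.0856 0.0
```

play_rows:
  deltas:
    - [[0.4, 0, 3], [0, 0, 0]]
    - [[0.4, 0, 6], [0, 0, 0]]
    - [[0.4, 0, 8], [0, 0, 0]]
    - [[0.4, 0, 8], [0, 0, 0]]
    - [[0.4, 0, 8], [0, 0, 0]]

```text
time: 2.3
tcp_pos: [0.6544, -0.1714, 0.2122]
tool_rot: [0.0, 0.998, 0.065, 0.0]
ft_force: [-1.2, 0.7, 1.2]
grip_width: 0.0855
grasp_force: 0.0
```

```bash
python3 -c "
from h import *
go([.656,-.168,.144],8)"
```

```text
t 2.3 tcp [ 0.6544 -0.1714  0.2122] d [ 0.2  -0.33  6.82] rot [ 0.001 -0.    -0.01 ] F [-1.2  0.7  1.2] w 0.0855 0.0
```

play_rows:
  deltas:
    - [[0.2, -0.3, 2.5], [0, 0, -0.01]]
    - [[0.2, -0.3, 5], [0, 0, -0.01]]
    - [[0.2, -0.3, 6.8], [0, 0, -0.01]]
    - [[0.2, -0.3, 6.8], [0, 0, -0.01]]
    - [[0.2, -0.3, 6.8], [0, 0, -0.01]]
    - [[0.2, -0.3, 6.8], [0, 0, -0.01]]

```text
time: 2.9
tcp_pos: [0.6577, -0.1672, 0.146]
tool_rot: [0.001, 0.997, 0.071, 0.002]
ft_force: [0.9, -0.4, -0.1]
grip_width: 0.0853
grasp_force: 0.0
```

play_rows:
  deltas:
    - [[0, 0, 0], [0, 0, 0]]
    - [[0, 0, 0], [0, 0, 0]]
    - [[0, 0, 0], [0, 0, 0]]
    - [[0, 0, 0], [0, 0, 0]]
    - [[0, 0, 0], [0, 0, 0]]
    - [[0, 0, 0], [0, 0, 0]]
    - [[0, 0, 0], [0, 0, 0]]
    - [[0, 0, 0], [0, 0, 0]]
  grip: 1
  newtons: 50

```text
time: 3.7
tcp_pos: [0.6564, -0.1666, 0.1434]
tool_rot: [-0.0, 0.997, 0.071, 0.0]
ft_force: [-0.0, 0.7, 0.6]
grip_width: 0.0155
grasp_force: 49.1
```

```bash
python3 -c "
from h import *
go([.656,-.168,.144],8)"
```

```text
t 3.7 tcp [ 0.6564 -0.1666  0.1434] d [-0.06  0.14 -0.06] rot [-0.    -0.     0.002] F [-0.   0.7  0.6] w 0.0155 49.1475784778595
```

play_rows:
  deltas:
    - [[0, 0, -1], [0, 0, 0]]
    - [[0, 0, -3], [0, 0, 0]]
    - [[0, 0, -6], [0, 0, 0]]
    - [[0, 0, -9], [0, 0, 0]]
    - [[0, 0, -11], [0, 0, 0]]
    - [[0, 0, -11.3], [0, 0, 0]]
    - [[0, 0, -11.3], [0, 0, 0]]
    - [[0, 0, -11.3], [0, 0, 0]]

```text
time: 4.5
tcp_pos: [0.6555, -0.1667, 0.2545]
tool_rot: [-0.0, 0.997, 0.071, -0.001]
ft_force: [0.0, 0.2, -2.2]
grip_width: 0.0154
grasp_force: 48.8
```

```bash
python3 -c "
from h import *
go([.478,.14,.2565],-2)"
```

```text
t 4.5 tcp [ 0.6555 -0.1667  0.2545] d [-13.24 -32.87  -0.14] rot [-0.001  0.003  0.177] F [ 0.   0.2 -2.2] w 0.0154 48.79096448421478
```

play_rows:
  deltas:
    - [[-0.4, -1, 0], [0, 0, 0]]
    - [[-1.3, -3.2, 0], [0, 0, 0.02]]
    - [[-2.6, -6.5, -0.1], [0, 0, 0.04]]
    - [[-4, -10, -0.1], [0, 0, 0.06]]
    - [[-5.4, -13.5, -0.1], [0, 0, 0.08]]
    - [[-6.8, -17, -0.1], [0, 0, 0.1]]
    - [[-8.1, -20.2, -0.1], [0, 0, 0.12]]
    - [[-9, -22, -0.1], [0, 0, 0.13]]

```text
time: 5.3
tcp_pos: [0.5335, 0.0425, 0.2564]
tool_rot: [-0.0, 1.0, 0.008, -0.001]
ft_force: [0.6, -0.6, -0.6]
grip_width: 0.0158
grasp_force: 48.9
```

```bash
python3 -c "
from h import *
go([.478,.14,.2565],-2)"
```

```text
t 5.3 tcp [0.5335 0.0425 0.2564] d [-5.4  -9.83  0.01] rot [-0.001  0.002  0.051] F [ 0.6 -0.6 -0.6] w 0.0158 48.85737419128418
```

play_rows:
  deltas:
    - [[-1, -1.8, 0], [0, 0, 0.01]]
    - [[-2.3, -4.3, 0], [0, 0, 0.02]]
    - [[-3.7, -6.9, 0], [0, 0, 0.035]]
    - [[-4.8, -8.8, 0], [0, 0, 0.05]]
    - [[-5.3, -9.7, 0], [0, 0, 0.05]]
    - [[-5.3, -9.7, 0], [0, 0, 0.05]]
    - [[-5.3, -9.7, 0], [0, 0, 0.05]]
    - [[-5.3, -9.7, 0], [0, 0, 0.05]]

```text
time: 6.1
tcp_pos: [0.4825, 0.1331, 0.257]
tool_rot: [0.0, 1.0, -0.02, -0.0]
ft_force: [0.6, -0.6, -1.4]
grip_width: 0.0158
grasp_force: 48.9
```

```bash
python3 -c "
from h import *
go([.478,.244,.2565],-2)
a=grab('scene');b=grab('top')
ca=cv2.resize(a['frame'][130:290,280:430],(600,600*160//150//1),interpolation=cv2.INTER_CUBIC)[:600]
ca=cv2.resize(a['frame'][140:290,290:390],(400,600),interpolation=cv2.INTER_CUBIC)
cb=cv2.resize(b['frame'][140:260,130:210],(400,600),interpolation=cv2.INTER_CUBIC)
cv2.imwrite('pics/c2.png',np.hstack([ca,cb])[:,:,::-1])"
```

```text
t 6.1 tcp [0.4825 0.1331 0.257 ] d [ -0.9  -11.06   0.04] rot [ 0.001  0.    -0.006] F [ 0.6 -0.6 -1.4] w 0.0158 48.858017921447754
```

View pics/c2.png

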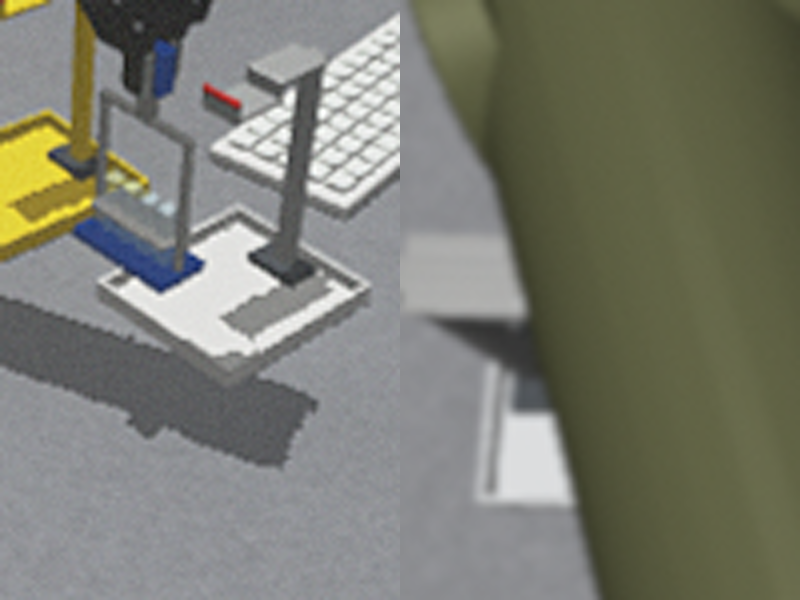

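The carrier hangs upright in the fingers, its bar at crop (147,120). It is level and parallel to the hook and just in front of the red lip at (222,95).

```bash
python3 -c "
from h import *
a=load('scene');print(proj(a,[.4825,.1331,.2336]),'seen ~(327,170.5)')
for x in(-.042,.042): print(proj(a,[.4825+x,.1331-x*.04,.2336]),'ends seen',(316,164),(338,178))
h=cv2.cvtColor(a['frame'],cv2.COLOR_RGB2HSV);m=cv2.inRange(h,(0,120,70),(6,255,255));m[:,:335]=0;m[:,360:]=0;m[:150]=0;m[180:]=0
p=np.argwhere(m>0)[:,::-1];print(p.min(0),p.max(0),p.mean(0))
for z in(.2125,): 
  q=[plane(a,*c,z).round(4) for c in [p[p[:,0].argmin()],p[p[:,0].argmax()],p.mean(0)]];print(q)
"
```

```text
(np.float64(326.2195927271405), np.float64(169.4828412549105)) seen ~(327,170.5)
(np.float64(315.90357740863584), np.float64(163.56937106135823)) ends seen (316, 164) (338, 178)
(np.float64(337.01275329944514), np.float64(175.66982638123727)) ends seen (316, 164) (338, 178)
[341 161] [349 166] [345.  163.6]
[array([0.4581, 0.2265, 0.2125]), array([0.4894, 0.2265, 0.2125]), array([0.4761, 0.2239, 0.2125])]
```

play_rows:
  deltas:
    - [[-0.2, -0.6, 0], [0, 0, 0]]
    - [[-0.3, -2, 0], [0, 0, 0]]
    - [[-0.4, -4, 0], [0, 0, 0]]
    - [[-0.5, -6, 0], [0, 0, 0]]
    - [[-0.7, -8, 0], [0, 0, 0]]
    - [[-0.8, -10, 0], [0, 0, 0]]
    - [[-0.8, -11, 0], [0, 0, 0]]
    - [[-0.8, -11.2, 0], [0, 0, 0]]

```text
time: 7.0
tcp_pos: [0.4779, 0.2483, 0.2572]
tool_rot: [-0.0, 1.0, -0.018, -0.0]
ft_force: [-0.3, -0.2, -1.8]
grip_width: 0.0155
grasp_force: 48.9
```

play_rows:
  deltas:
    - [[0, 0, 0], [0, 0, 0]]
    - [[0, 0, 0], [0, 0, 0]]
    - [[0, 0, 0], [0, 0, 0]]

```text
time: 7.3
tcp_pos: [0.4786, 0.2458, 0.2572]
tool_rot: [0.0, 1.0, -0.02, 0.0]
ft_force: [-0.4, -0.3, -2.0]
grip_width: 0.0157
grasp_force: 48.9
```

```bash
python3 -c "
from h import *
go([.478,.245,.2275],-2)
a=grab('scene');w=grab('wrist')
ca=cv2.resize(a['frame'][130:250,300:400],(500,600),interpolation=cv2.INTER_CUBIC)
cv2.imwrite('pics/c3.png',np.hstack([ca,cv2.resize(w['frame'],(300,225)) if 0 else cv2.copyMakeBorder(cv2.resize(w['frame'],(300,225)),0,375,0,0,0)])[:,:,::-1])"
```

```text
t 7.3 tcp [0.4786 0.2458 0.2572] d [-0.06  0.08  2.98] rot [ 0.001 -0.    -0.005] F [-0.4 -0.3 -2. ] w 0.0157 48.915308117866516
```

View pics/c3.png

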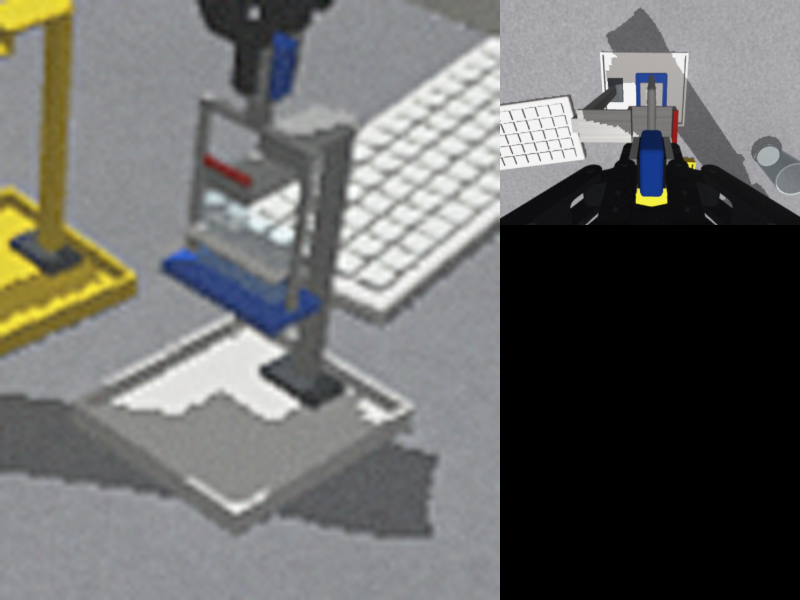

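The hook's red lip at (228,170) now shows through the bail window. In the wrist inset the bar sits between the lip (675) and the step (632). Next I lower it.

play_rows:
  deltas:
    - [[0, 0.1, 0.5], [0, 0, 0]]
    - [[0, 0.1, 1], [0, 0, 0]]
    - [[0, 0.1, 1.5], [0, 0, 0]]
    - [[0, 0.1, 2], [0, 0, 0]]
    - [[0, 0.1, 2.4], [0, 0, 0]]
    - [[0, 0.1, 2.6], [0, 0, 0]]
    - [[0, 0.1, 2.7], [0, 0, 0]]
    - [[0, 0.1, 2.7], [0, 0, 0]]

```text
time: 8.2
tcp_pos: [0.4782, 0.246, 0.2302]
tool_rot: [0.0, 1.0, -0.019, -0.0]
ft_force: [-0.0, 0.5, -1.6]
grip_width: 0.0154
grasp_force: 48.9
```

play_rows:
  deltas:
    - [[0, 0, 0.1], [0, 0, 0]]
    - [[0, 0, 0.1], [0, 0, 0]]
    - [[0, 0, 0.2], [0, 0, 0]]
    - [[0, 0, 0.2], [0, 0, 0]]
    - [[0, 0, 0.2], [0, 0, 0]]

```text
time: 8.7
tcp_pos: [0.4782, 0.246, 0.2283]
tool_rot: [0.0, 1.0, -0.019, -0.0]
ft_force: [1.2, 0.5, -1.3]
grip_width: 0.0156
grasp_force: 48.9
```

play_rows:
  deltas:
    - [[0, 0, 0.1], [0, 0, 0]]
    - [[0, 0, 0.1], [0, 0, 0]]
    - [[0, 0, 0.1], [0, 0, 0]]

```text
time: 9.0
tcp_pos: [0.4783, 0.246, 0.2273]
tool_rot: [-0.0, 1.0, -0.019, 0.0]
ft_force: [0.2, -0.2, -1.4]
grip_width: 0.0154
grasp_force: 49.1
```

play_rows:
  deltas:
    - [[0, 0, 0.1], [0, 0, 0]]
    - [[0, 0, 0.1], [0, 0, 0]]
    - [[0, 0, 0.1], [0, 0, 0]]

```text
time: 9.3
tcp_pos: [0.4783, 0.2461, 0.2272]
tool_rot: [0.0, 1.0, -0.019, 0.0]
ft_force: [-2.6, -2.6, 5.8]
grip_width: 0.0153
grasp_force: 49.9
```

Contact with the throat floor: the weight is taken at the expected height. I ease off half a millimetre and open a little.

play_rows:
  deltas:
    - [[0, 0, -0.05], [0, 0, 0]]
    - [[0, 0, -0.05], [0, 0, 0]]
  newtons: 20

```text
time: 9.5
tcp_pos: [0.4783, 0.2461, 0.2272]
tool_rot: [-0.0, 1.0, -0.019, 0.0]
ft_force: [-1.4, -1.2, 4.5]
grip_width: 0.0154
grasp_force: 49.6
```

play_rows:
  deltas:
    - [[0, 0, 0], [0, 0, 0]]
    - [[0, 0, 0], [0, 0, 0]]
    - [[0, 0, 0], [0, 0, 0]]
    - [[0, 0, 0], [0, 0, 0]]
    - [[0, 0, 0], [0, 0, 0]]
    - [[0, 0, 0], [0, 0, 0]]
    - [[0, 0, 0], [0, 0, 0]]
    - [[0, 0, 0], [0, 0, 0]]
  grip: 0.5

```text
time: 10.3
tcp_pos: [0.4783, 0.246, 0.2268]
tool_rot: [0.0, 1.0, -0.019, 0.0]
ft_force: [0.4, -0.8, 0.6]
grip_width: 0.0424
grasp_force: 0.0
```

```bash
python3 -c "
from h import *
go([.478,.246,.33],-2)
a=grab('scene');w=grab('wrist')
ca=cv2.resize(a['frame'][130:250,300:400],(400,480),interpolation=cv2.INTER_CUBIC)
cv2.imwrite('pics/c4.png',np.hstack([ca,cv2.copyMakeBorder(cv2.resize(w['frame'],(400,300)),0,180,0,0,0)])[:,:,::-1])"
```

```text
t 10.3 tcp [0.4783 0.246  0.2268] d [ -0.02  -0.   -10.32] rot [ 0.    -0.    -0.003] F [ 0.4 -0.8  0.6] w 0.0424 0.0
```

View pics/c4.png

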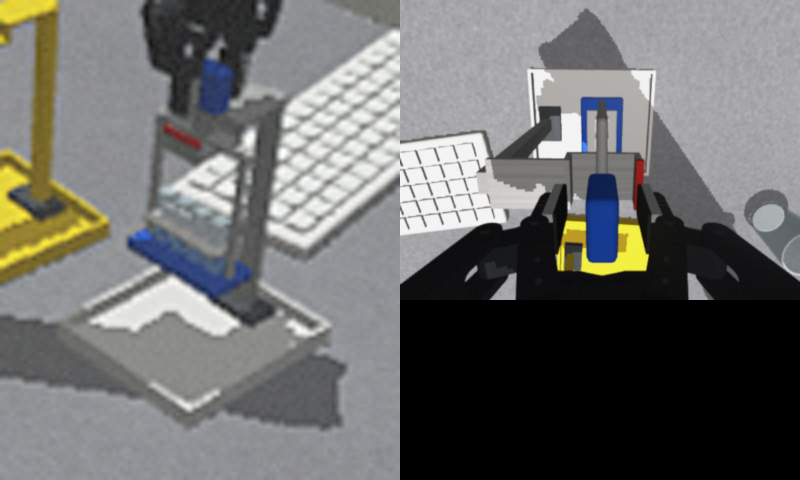

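The carrier hangs upright with its bar mid-throat, between the lip (638,185) and the step (570,170). The fingers are clear on both sides of the grip block at (602,220), so I retreat straight up.

play_rows:
  deltas:
    - [[0, 0, -0.5], [0, 0, 0]]
    - [[0, 0, -2], [0, 0, 0]]
    - [[0, 0, -4], [0, 0, 0]]
    - [[0, 0, -6], [0, 0, 0]]
    - [[0, 0, -8], [0, 0, 0]]
    - [[0, 0, -10], [0, 0, 0]]
    - [[0, 0, -12], [0, 0, 0]]
    - [[0, 0, -12], [0, 0, 0]]

```text
time: 11.2
tcp_pos: [0.4794, 0.247, 0.351]
tool_rot: [-0.001, 1.0, -0.019, 0.003]
ft_force: [1.1, 0.4, 0.4]
grip_width: 0.0426
grasp_force: 0.0
```

play_rows:
  deltas:
    - [[0, 0, 0], [0, 0, 0]]
    - [[0, 0, 0], [0, 0, 0]]
    - [[0, 0, 0], [0, 0, 0]]
    - [[0, 0, 0], [0, 0, 0]]
    - [[0, 0, 0], [0, 0, 0]]
    - [[0, 0, 0], [0, 0, 0]]
    - [[0, 0, 0], [0, 0, 0]]
    - [[0, 0, 0], [0, 0, 0]]

```text
time: 12.0
tcp_pos: [0.4782, 0.246, 0.3468]
tool_rot: [0.0, 1.0, -0.019, -0.0]
ft_force: [-0.0, -1.2, -0.2]
grip_width: 0.0428
grasp_force: 0.0
```

```bash
python3 -c "
from h import *
a0=grab('scene');w=grab('wrist')
import time
for i in range(4): a=grab('scene')
print(np.abs(a['frame'].astype(int)-a0['frame']).max(2)[130:260,300:400].mean())
ca=cv2.resize(a['frame'][130:250,300:400],(400,480),interpolation=cv2.INTER_CUBIC)
cv2.imwrite('pics/c5.png',np.hstack([ca,cv2.copyMakeBorder(cv2.resize(w['frame'],(400,300)),0,180,0,0,0)])[:,:,::-1]);go([0,0,0],0)"
```

```text
3.8235384615384613
t 12.3 tcp [0.4782 0.246  0.3468] d [-46.85  26.4   34.68] rot [ 0.    -0.    -0.038] F [-0.7 -0.2  0.6] w 0.0433 0.0
```

View pics/c5.png

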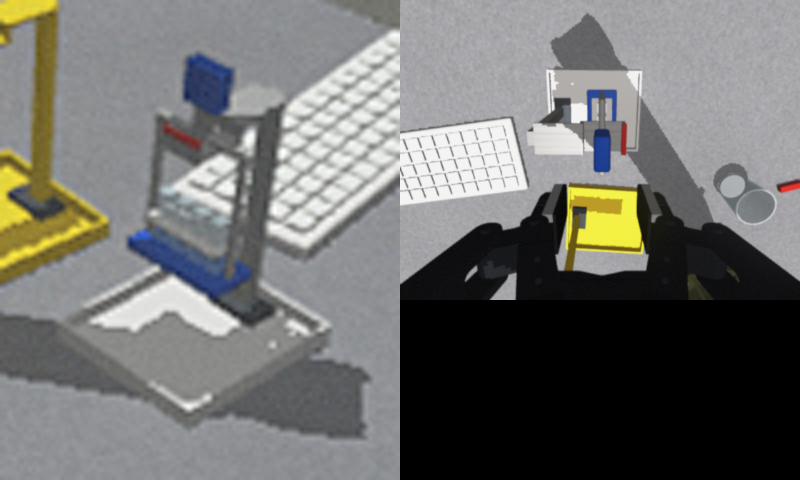

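The carrier hangs upright in the steel hook behind the red lip at (182,135), and the gripper is well clear. I wait a moment for any swing to die out, then hand in.

play_rows:
  deltas:
    - [[0, 0, 0], [0, 0, 0]]
    - [[0, 0, 0], [0, 0, 0]]
    - [[0, 0, 0], [0, 0, 0]]
    - [[0, 0, 0], [0, 0, 0]]
    - [[0, 0, 0], [0, 0, 0]]
    - [[0, 0, 0], [0, 0, 0]]
    - [[0, 0, 0], [0, 0, 0]]
    - [[0, 0, 0], [0, 0, 0]]

```text
time: 13.1
tcp_pos: [0.4782, 0.2459, 0.3468]
tool_rot: [0.0, 1.0, -0.019, 0.0]
ft_force: [-0.4, -0.3, 0.1]
grip_width: 0.0429
grasp_force: 0.0
```

play_rows:
  deltas:
    - [[0, 0, 0], [0, 0, 0]]
    - [[0, 0, 0], [0, 0, 0]]
    - [[0, 0, 0], [0, 0, 0]]
    - [[0, 0, 0], [0, 0, 0]]
    - [[0, 0, 0], [0, 0, 0]]
    - [[0, 0, 0], [0, 0, 0]]
    - [[0, 0, 0], [0, 0, 0]]
    - [[0, 0, 0], [0, 0, 0]]

```text
time: 13.9
tcp_pos: [0.4782, 0.246, 0.3468]
tool_rot: [0.0, 1.0, -0.019, -0.0]
ft_force: [-0.9, 0.0, -0.2]
grip_width: 0.043
grasp_force: 0.0
```

```bash
python3 -c "
from h import *
for i in range(5):
  a=grab('scene');h=cv2.cvtColor(a['frame'],cv2.COLOR_RGB2HSV);m=cv2.inRange(h,(105,130,40),(125,255,255));m[:,:320]=0;m[:,370:]=0;m[:140]=0;m[215:]=0
  u=m.copy();u[175:]=0;l=m.copy();l[:175]=0
  print(np.argwhere(u>0).mean(0).round(2),np.argwhere(l>0).mean(0).round(2))
print(ctrl.close_job())"
```

```text
[150.42 351.71] [195.83 345.74]
[150.43 351.59] [195.88 346.11]
[150.37 351.42] [195.85 345.89]
[150.01 351.57] [195.86 345.89]
[150.18 351.73] [195.81 345.76]
the job is handed in; nothing more can be done
None
```

The blue carrier hangs upright and still on the steel hook behind the red lip, the orange carrier was not touched, and the job was handed in at about 14 s of the 42 s limit.

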